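# Slide the dough gauge's stop into the orange preset clip

### The arm

A 7-joint arm with a two-finger parallel gripper is mounted at the origin on a cart in front of the work surface, level with it; the furniture and walls round the work are solid. World frame = base frame: x ahead of the robot, y to its left, z up, the work surface at z = 0. Lengths are in m, angles in rad, forces in N, time in s.
With the tool pointing down it reaches from about 0.4 to 0.925 m from the base axis. Payload 4.1 kg.
Tool frame: the origin (TCP) lies midway between the tips of the shut fingers; the grasp point (between the pads) lies 19 mm behind it (r.grip_depth is the y of the grasp point in the tool frame, in m); y points along the fingers, z is the direction in which the jaws open and shut, and the axes are right-handed (so a half turn about y gives the same grasp; the last joint's range is limited). The gripper opens to 85 mm and grips with 20 to 120 N. Pads are 22 mm wide; open, the fingers measure 114 mm over their backs; the gripper's body (76 mm by 85 mm) begins 54 mm behind the grasp point. The pads swing forward as they close: fully open they stand 13 mm farther back than shut.
Start: joints at [-1.334, 0.398, 0.045, 1.537, -0.019, 1.207, -0.051], TCP at [0.214, 0.614, 0.195] pointing down, gripper open.
Joint ranges: [-2.82, 2.82], [-0.49, 2.23], [-1.37, 1.46], [0, 2.46], [-1.36, 4.5], [0.23, 2], [-2.94, 2.94]. Speed limits (rad/s): [2.57, 2.57, 3.14, 3.14, 3.14, 3.14, 3.14].

### API

Orientations are given as [roll, pitch, yaw] about the fixed x, y, z axes, in that order (R = Rz(yaw) Ry(pitch) Rx(roll)).
In Python, from plant import r, snapshot, camera_model, job gives the robot as it stands.
- The arm moves only by the tool drive_tool, never from a script. Its argument "rows" is a list that holds one entry, the list of rows, each a list of 4 numbers: the shift along the tool's x, y, z in m, then the turn about the tool's y in degrees. A call has 1 to 10 rows; each row shifts and turns the commanded pose from where the row before left it, along the tool's axes as they then stand; what a row does not reach is not made up. A row lasts 1/10 s, in which the tool goes at most 50 mm and 8.59 degrees, less where a joint would pass 70% of its speed; a pose out of reach is approached as far as the arm can. A call is refused whole if a number of a shift passes 0.05 or a number of a turn 8.59, either way. A call with a gripper value outside its range is refused whole. "gripper" is the finger opening in m, from 0 to 0.0854, set as the call begins (left out, the last holds). The fingers move at their own pace and stop on an object; "newtons" is the grip in N (left out, the last holds). Time passes only in rows, so rows that do not move let the fingers close. It gives the time, the measured TCP pose, the force and the opening at its end, in the units of the state.
- r.read_state(): the state, without advancing time (a new reading comes with each control period).
- snapshot(name): name is "side" or "top" or "wrist"; returns the picture (420x560x3 uint8, red, green, blue); there is no depth.
- camera_model(name): a dict with "K" (3x3 intrinsics, pixels), "k1" (the pictures are not rectified: a ray, as slopes to the right and down, at radius r is drawn at 1 + k1 r^2 times it, then the intrinsics apply), "rvec" (rotation vector, rad) and "tvec" (3), from world to camera coordinates, as OpenCV has them; the wrist camera has in their place "T_tool_cam" (4x4, takes a point from camera to tool coordinates, whose origin is the TCP and whose axes are the tool frame's). Camera axes: x right, y down, z forward; pixel columns grow to the right and rows downward; lengths in m; the calibration is good to about 2 mm. A picture is of the moment at which its call begins: read the wrist's pose just before it. camera_model takes no time and is no camera call.
- job.job_done(): hands the job in, once; it reports no verdict.
The state is a dict: "clock": time; "joint_pos": joint angles; "dq": joint speeds; "joint_efforts": joint torques, N m; "tcp_pos": TCP position; "orientation": TCP orientation; "wrist_force": force on the tool from outside, world axes, zero at the start; "wrist_torque": the same for the moment, N m; "opening": opening from 0.0 (shut) to 1.0 (fully open).
Only numpy, scipy, OpenCV 4.12 (cv2) and the standard library are available. Lean on these libraries where they do the work, as an engineer would, in place of code of your own. Each camera call takes 0.05 s, during which the arm holds its last target.

### The job

Set the dough-cutting gauge for the next batch: with the fingertips, push the black sliding stop along its rail to the orange preset clip until it clicks into the clip's notch and stays there by itself, neither short of it nor pushed past. Only push the stop, never take it between the fingers, and leave the tubs, tools and other things on the table where they are. Finish with the hand clear of the gauge.

Things in the scene. Friction and masses are not known exactly. Their poses are not given: they have to be found in the camera images.
- gauge: Dough gauge fixed to the table: white board 175 (x) by 300 (y) by 12 mm, aluminium rail bar 30 mm wide (top 28 mm above the table) along y near the edge close to the robot, grey end blocks (tops 36 mm). Origin on the table, 3 mm beyond the board's middle; x across the board away from the robot, y along the rail to the robot's left, z up. Its yaw varies.
- stop (a joint): Place of the black sliding stop along the rail, m: 0 at mid-rail, growing along the gauge's +y, end stops at +-0.11. Starts between the clips, within 0.03 of 0. Slides with about 1.2 N friction (plus 3 N per m/s), stays where left, cannot be lifted. Its carriage is 50 mm long along y, top 52 mm above the table; a 10 mm thick aluminium fence (top 44 mm) reaches from it over the board.
- stop_tab (a point): Centre of the stop's push tab: black upright plate on the carriage, 56 mm across the rail (x), 14 mm thick along the rail (y), from 52 to 96 mm above the table; axes like the gauge's. Push on either broad face. A steel plunger pin (12 mm wide head, top 65 mm above the table) stands 36 mm from here on the robot's side.
- stop_index (a point): Index point of the stop, under its plunger (white line on the plunger housing), 14 mm above the table: 36 mm from the tab's centre on the robot's side and at the same place along the rail; axes like the gauge's.
- clip_orange: The goal: orange clip fixed beside the rail on the robot's side, 36 mm long along the rail, 26 mm wide, with two round cross ribs (tops 7.5 mm above its base) 8.5 mm either side of its middle and the notch between. Origin: middle of the notch, at its base, 14 mm above the table; axes like the gauge's. Home: the index point is over this origin. It lies 58 to 85 mm from mid-rail, on either side.
- plunger (a joint): Lift of the stop's spring plunger, m: 0 at rest, about 0.004 on top of a clip's rib. It meets the first rib 16.5 mm before home; climbing it takes a push of about 5 to 7 N, steepest at once, top 8.5 mm before home. Then it drops and draws the stop home (force dip). Pushed on, the second rib resists as the first did; beyond about 5 to 7 N the stop goes past. It may be pushed back.
- clip_blue: A blue clip just like the orange one, on the other half of the rail: the wrong preset. Same origin, axes and behaviour.
- cream_tub: White lidded tub, 145 mm wide, 83 mm high; origin at the centre of its underside. Bystander: leave it alone.
- shaker_a: Spice jar with black cap and green label, 45 mm wide, 105 mm high; origin at the centre of its underside. Bystander: leave it alone.
- cutter_small: Ring cutter, 52 mm wide, 34 mm high; origin at the centre of its underside. Bystander: leave it alone.
- tub_a: Small yoghurt tub, 72 mm wide, 71 mm high; origin at the centre of its underside. Bystander: leave it alone.
- offset_spatula: Spatula with a dark handle, 329 x 30 x 23 mm; origin at the centre of its underside. Bystander: leave it alone.
- timer: Round white kitchen timer, 62 mm wide, 42 mm high; origin at the centre of its underside. Bystander: leave it alone.
Not all that is in view belongs to the job. What is shaped like the clip_orange but turquoise or yellow is not meant.

How it is judged:
At the end, for the whole second after the job is handed in: The stop rests in the notch of the orange clip: its index point within 3 mm of the clip's middle along the rail, not moving (y of stop_index in the frame of clip_orange between -0.003 and 0.003 m and velocity of joint stop between -0.01 and 0.01 m/s); the robot touches nothing.
It fails at once if The stop is taken between the fingers (the grasp point comes inside its tab, carriage or fence) ((x of the grasp point in the frame of stop_tab between -0.028 and 0.028 m and y of the grasp point in the frame of stop_tab between -0.007 and 0.007 m and z of the grasp point in the frame of stop_tab between -0.023 and 0.023 m) or (x of the grasp point in the frame of stop_tab between -0.03 and 0.025 m and y of the grasp point in the frame of stop_tab between -0.025 and 0.025 m and z of the grasp point in the frame of stop_tab between -0.043 and -0.021 m) or (x of the grasp point in the frame of stop_tab between 0.015 and 0.115 m and y of the grasp point in the frame of stop_tab between -0.005 and 0.005 m and z of the grasp point in the frame of stop_tab between -0.057 and -0.029 m)).
It fails at once if Something else on the table is moved or lifted by more than 2 cm (distance of any of cream_tub, shaker_a, cutter_small, tub_a, offset_spatula, timer from where it was at the start of the episode above 0.02 m).
It also fails if it takes over 45 s, if anything falls off the work surface, if the arm or the gripper's body presses on something with over 40 N, if the wrist force passes 120 N, or if a joint passes its speed limit or range.

## Working session

There is one attempt and no reset: what is moved stays moved. The work goes in short steps, Python scripts to look and compute and a tool call to move; the robot and the scene stay as the last step left them, time stands still between calls to the robot, and variables do not carry over. Pictures are saved under pics/ and viewed, and the job is handed in when it is done.

Besides the shell and the picture viewer there is one more tool, called after ">>>" by a JSON object that holds its "op" and its "data", one argument or row to a line. drive_tool: Moves the arm, as the interface text tells. Its arguments: {"type":"object","properties":{"rows":{"type":"array","items":{"type":"array","items":{"type":"array","items":{"type":"number"}}}},"gripper":{"type":"number"},"newtons":{"type":"number"}},"required":["rows"]}

```bash
mkdir -p pics; python3 - <<'E'
from plant import r, snapshot, camera_model, job
import cv2
print(r.read_state(), r.grip_depth)
for n in ("top","side","wrist"):
    cv2.imwrite(f"pics/{n}0.png", snapshot(n)[:,:,::-1]); print(n,camera_model(n))
E
```

```text
{'clock': 0.0, 'joint_pos': array([-1.33402246,  0.39921145,  0.04504397,  1.53789383, -0.01870251,
        1.20689482, -0.05067663]), 'dq': array([ 1.45451597e-03, -1.04171137e-03,  4.13148145e-05, -6.87855066e-04,
       -1.11625403e-03, -1.00127330e-03, -8.53173444e-04]), 'joint_efforts': array([-4.70711038e-04, -4.75108051e+01,  1.36456467e+00, -2.54224473e+01,
        1.14706406e-02,  9.42902727e-03,  7.42802172e-06]), 'tcp_pos': array([0.21392984, 0.61303075, 0.19344503]), 'orientation': array([-1.57277724e+00, -1.39329088e-04, -3.35648726e-01]), 'wrist_force': array([0.28937054, 0.62446094, 0.1229042 ]), 'wrist_torque': array([-0.03652739, -0.01063606, -0.02860103]), 'opening': 1.0052166232702204} -0.0187
top {'K': array([[445.86572229,   0.        , 276.48096795],
       [  0.        , 445.86572229, 209.58919893],
       [  0.        ,   0.        ,   1.        ]]), 'k1': -0.14612734142898537, 'rvec': array([ 2.16704608, -2.22348425,  0.09230232]), 'tvec': array([-0.24261071,  0.42776289,  1.11764609])}
side {'K': array([[390.90580902,   0.        , 280.84067243],
       [  0.        , 390.90580902, 206.28985288],
       [  0.        ,   0.        ,   1.        ]]), 'k1': -0.06825022196559079, 'rvec': array([-0.06928258, -2.68778516,  1.62153815]), 'tvec': array([0.42147926, 0.16530058, 0.80081403])}
wrist {'K': array([[334.90145219,   0.        , 278.1111588 ],
       [  0.        , 334.90145219, 209.66955177],
       [  0.        ,   0.        ,   1.        ]]), 'k1': 0.0012044209889474832, 'T_tool_cam': array([[-5.08909122e-04,  9.52357705e-01,  3.04982857e-01,
        -7.86881757e-02],
       [ 2.90143918e-04, -3.04982744e-01,  9.52357833e-01,
        -1.79510284e-01],
       [ 9.99999828e-01,  5.73152510e-04, -1.21112295e-04,
         7.51799326e-05],
       [ 0.00000000e+00,  0.00000000e+00,  0.00000000e+00,
         1.00000000e+00]])}
```

View pics/top0.png

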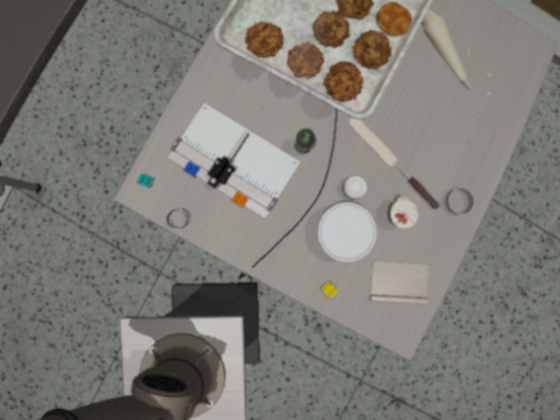

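View pics/side0.png

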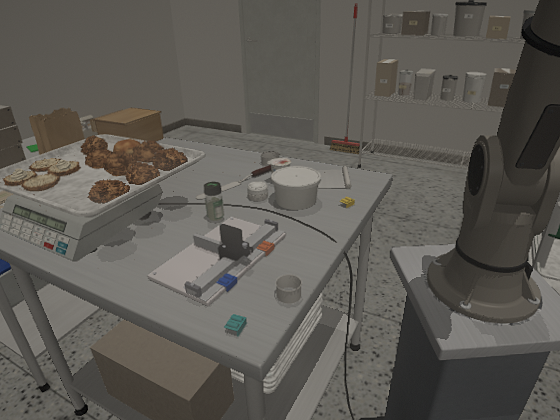

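View pics/wrist0.png

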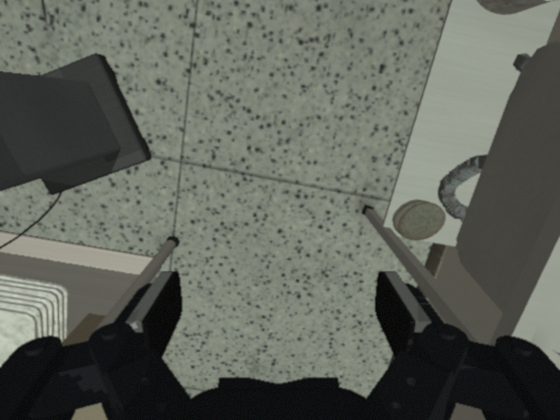

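The top view shows the gauge with the blue clip at (193,169), the stop at (222,172) and the orange clip at (240,199). Decoys are turquoise at (145,181) and yellow at (330,290). I'll measure and enlarge to confirm.

```bash
cat > h.py <<'E'
import numpy as np, cv2
from plant import r, snapshot, camera_model, job
from scipy.spatial.transform import Rotation as Ro
def cam(n,st=None):
    m=camera_model(n)
    if 'rvec' in m:
        R=Ro.from_rotvec(m['rvec']).as_matrix(); return m['K'],m['k1'],R,np.array(m['tvec'])
    T=np.eye(4);T[:3,:3]=Ro.from_euler('xyz',st['orientation']).as_matrix();T[:3,3]=st['tcp_pos']
    W=np.linalg.inv(T@m['T_tool_cam']);return m['K'],m['k1'],W[:3,:3],W[:3,3]
def ray(c,uv):
    K,k,R,t=c;d=np.array([(uv[0]-K[0,2])/K[0,0],(uv[1]-K[1,2])/K[1,1]]);s=d.copy()
    for _ in range(30): s=d/(1+k*(s@s))
    return -R.T@t, R.T@np.array([*s,1])
def onz(c,uv,z):
    o,d=ray(c,uv);return o+d*(z-o[2])/d[2]
def proj(c,p):
    K,k,R,t=c;q=R@np.asarray(p,float)+t;s=q[:2]/q[2];s=s*(1+k*(s@s));return s*[K[0,0],K[1,1]]+K[:2,2]
def mask(img,lo,hi):
    return cv2.inRange(cv2.cvtColor(img,cv2.COLOR_RGB2HSV),np.array(lo),np.array(hi))
def blobs(m,a=8):
    n,l,s,c=cv2.connectedComponentsWithStats(m)
    return [(c[i].round(1).tolist(),s[i].tolist()) for i in range(1,n) if s[i][4]>=a]
E
python3 - <<'E'
from h import *
t=cv2.imread('pics/top0.png')[:,:,::-1];s=cv2.imread('pics/side0.png')[:,:,::-1]
for n,im in(('top',t),('side',s)):
    c=cam(n)
    for nm,lo,hi in(('or',(5,150,90),(16,255,255)),('bl',(105,140,70),(125,255,255)),('blk',(0,0,0),(180,255,35))):
        for b in blobs(mask(im,lo,hi),15):
            if nm=='blk' and not(150<b[0][0]<330 and 90<b[0][1]<320): continue
            print(n,nm,b,onz(c,b[0],0.02 if nm!='blk' else .09).round(4))
a=cv2.resize(t[90:230,150:320],None,fx=4.5,fy=4,interpolation=cv2.INTER_CUBIC)
cv2.imwrite('pics/tc.png',cv2.resize(t[95:225,150:310],None,fx=4.5,fy=4.5,interpolation=cv2.INTER_CUBIC)[:,:,::-1])
cv2.imwrite('pics/sc.png',cv2.resize(s[180:340,140:310],None,fx=3.7,fy=3.7,interpolation=cv2.INTER_CUBIC)[:,:,::-1])
E
```

```text
top or ([340.4, 20.9], [325, 0, 36, 45, 681]) [ 0.9277 -0.4396  0.02  ]
top or ([358.5, 2.3], [357, 0, 5, 6, 23]) [ 0.984  -0.4929  0.02  ]
top or ([366.7, 3.6], [363, 0, 9, 9, 53]) [ 0.9804 -0.5155  0.02  ]
top or ([393.8, 18.7], [378, 3, 33, 32, 766]) [ 0.9362 -0.588   0.02  ]
top or ([361.9, 14.2], [357, 11, 11, 7, 33]) [ 0.9481 -0.4999  0.02  ]
top or ([263.9, 39.3], [247, 23, 35, 33, 873]) [ 0.8762 -0.2319  0.02  ]
top or ([371.6, 48.4], [354, 32, 36, 36, 728]) [ 0.848 -0.52   0.02 ]
top or ([344.0, 81.3], [325, 63, 37, 37, 912]) [ 0.7553 -0.4402  0.02  ]
top or ([239.4, 199.0], [232, 192, 15, 15, 124]) [ 0.4504 -0.1601  0.02  ]
top bl ([191.2, 168.7], [185, 163, 14, 13, 107]) [ 0.5315 -0.0379  0.02  ]
top blk ([220.4, 170.2], [210, 159, 20, 24, 270]) [ 0.5144 -0.1204  0.09  ]
top blk ([246.7, 285.2], [238, 283, 18, 9, 58]) [ 0.2395 -0.1772  0.09  ]
side bl ([3.5, 265.2], [0, 259, 10, 14, 77]) [ 1.059  -0.1126  0.02  ]
```

View pics/tc.png

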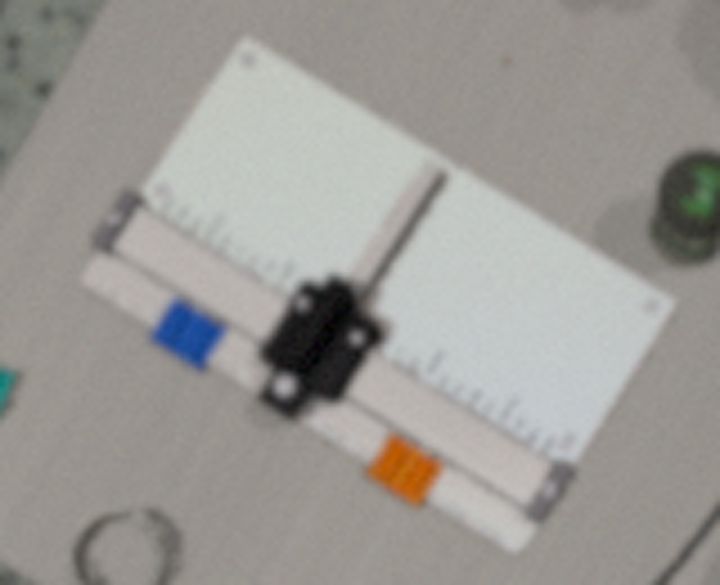

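View pics/sc.png

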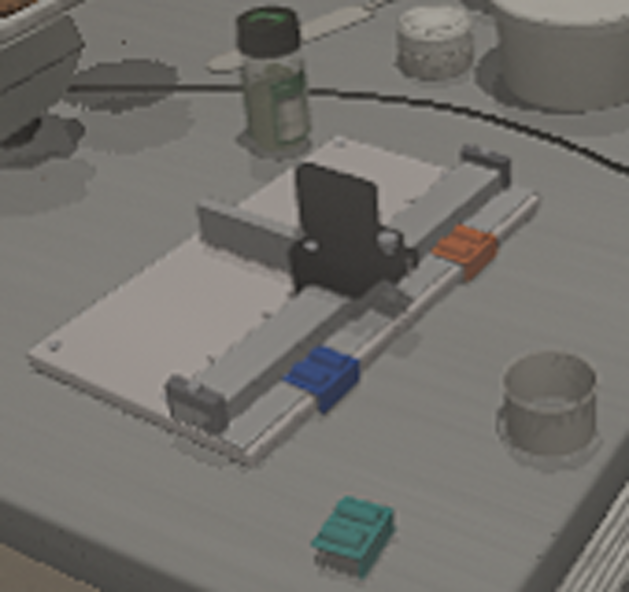

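```bash
python3 - <<'E'
from h import *
c=cam('top');u=lambda x,y:(150+x/4.5-.4,95+y/4.5-.4)
print('tcp px',proj(c,[.214,.614,.195]),proj(c,[.214,.614,.35]))
O=onz(c,(239.4,199),.02)[:2];B=onz(c,(191.2,168.7),.02)[:2]
# board corners top .012
for q in ((248,37),(676,302),(80,280),(518,552)): print(onz(c,u(*q),.012).round(3))
d=(B-O)/np.linalg.norm(B-O);print(d,np.arctan2(-d[0],d[1]),np.linalg.norm(B-O))
x=np.array([d[1],-d[0]])
P=onz(c,u(285,385),.065)[:2];S1=onz(c,u(303,303),.055)[:2]
T=onz(c,u(328,325),.096)[:2]
for n,p in(('pin',P),('tab?',T),('B',B)): print(n,p,'along',(p-O)@d,'across',(p-O)@x)
s=cam('side')
# side crop: clip orange, check
print(proj(s,[*O,.02])-[140,180],proj(s,[*P,.065])-[140,180],'*3.7', (proj(s,[*O,.02])-[140,180])*3.7,(proj(s,[*(O+.0),.02])-[140,180])*3.7,(proj(s,[*P,.065])-[140,180])*3.7)
tab=P+.036*x
for a in(-.028,.028): print((proj(s,[*(tab+a*x-.0*d),.096])-[140,180])*3.7)
print('tab',tab,'target above',tab+.08*d)
E
```

```text
tcp px [-81.62644944 299.91827871] [-124.05218936  306.04146209]
[ 0.707 -0.073  0.012]
[ 0.544 -0.317  0.012]
[0.566 0.026 0.012]
[ 0.403 -0.223  0.012]
[0.55307853 0.83312912] -0.5860548714365927 0.1465877625218281
pin [ 0.49423956 -0.09900779] along 0.07508078021442904 across 0.0027257144622710055
tab? [ 0.52141886 -0.12612209] along 0.06752335327281939 across 0.04036591770994262
B [ 0.53151767 -0.0379257 ] along 0.14658776252182812 across -4.73991578679157e-18
[126.07384455  64.58453108] [105.13405014  63.54114679] *3.7 [466.47322484 238.96276499] [466.47322484 238.96276499] [388.9959855  235.10224311]
[374.19676432 186.45681489]
[298.93403673 162.56198521]
tab [ 0.52423221 -0.11891861] target above [ 0.56847849 -0.05226828]
```

>>> {"op": "drive_tool", "data": {
  "rows": [
    [[0,0,0,7.2],[0,0,0,7.2],[0.033,0,-0.0185,0],[0.033,0,-0.0185,0],[0.033,0,-0.0185,0],[0.033,0,-0.0185,0],[0.033,0,-0.0185,0],[0.033,0,-0.0185,0],[0.033,0,-0.0185,0],[0.033,0,-0.0185,0]]
  ],
  "gripper": 0,
  "newtons": 60
}}

```text
clock: 1.15
tcp_pos: [0.3524, 0.3426, 0.1944]
orientation: [-1.571, 0.0, -0.587]
wrist_force: [0.2, 0.1, -0.3]
opening: 0.003
```

>>> {"op": "drive_tool", "data": {
  "rows": [
    [[0.04,0,-0.022,0],[0.04,0,-0.022,0],[0.04,0,-0.022,0],[0.04,0,-0.022,0],[0.04,0,-0.022,0],[0.04,0,-0.022,0],[0.04,0,-0.022,0],[0.04,0,-0.022,0],[0.04,0,-0.022,0],[0.04,0,-0.022,0]]
  ]
}}

```text
clock: 2.15
tcp_pos: [0.5636, -0.0619, 0.1944]
orientation: [-1.57, 0.0, -0.587]
wrist_force: [-1.0, 0.2, 0.1]
opening: 0.0
```

```bash
python3 - <<'E'
from h import *
st=r.read_state();im=snapshot('wrist');cv2.imwrite('pics/w1.png',im[:,:,::-1])
print(st['clock'],st['tcp_pos'],st['orientation'])
c=cam('wrist',st)
for nm,lo,hi in(('or',(5,150,60),(16,255,255)),('bl',(105,140,50),(125,255,255)),('blk',(0,0,0),(180,255,30))):
    for b in blobs(mask(im,lo,hi),60): print(nm,b,onz(c,b[0],0.02 if nm!='blk' else .09).round(4))
E
```

```text
2.15 [ 0.56362323 -0.06192764  0.19438041] [-1.57043381e+00  2.55129469e-04 -5.86659574e-01]
or ([140.5, 139.8], [122, 127, 38, 27, 917]) [ 0.4497 -0.1582  0.02  ]
bl ([280.0, 139.8], [264, 127, 33, 27, 871]) [ 0.5299 -0.0373  0.02  ]
blk ([11.8, 148.3], [1, 8, 64, 317, 493]) [ 0.4049 -0.2252  0.09  ]
blk ([207.6, 177.1], [181, 132, 56, 92, 3173]) [ 0.5155 -0.1031  0.09  ]
blk ([273.3, 370.5], [2, 259, 554, 161, 41174]) [ 0.7189 -0.1712  0.09  ]
```

View pics/w1.png

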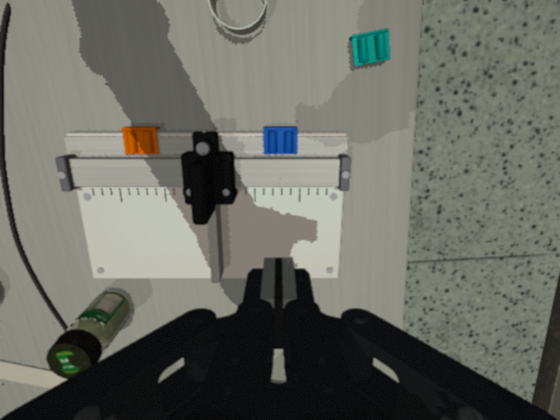

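```bash
python3 - <<'E'
from h import *
im=cv2.imread('pics/w1.png')[:,:,::-1]
st=dict(tcp_pos=np.array([.56362,-.06193,.19438]),orientation=np.array([-1.57043,.000255,-.58666]))
c=cam('wrist',st)
O=onz(c,(140.5,139.8),.02)[:2];B=onz(c,(280,139.8),.02)[:2];d=(B-O)/np.linalg.norm(B-O);x=np.array([d[1],-d[0]]);print(O,d,np.linalg.norm(B-O),np.arctan2(-d[0],d[1]))
P=onz(c,(202.3,149),.065)[:2]
print('pin',P,(P-O)@d,(P-O)@x)
tc=st['tcp_pos'][:2];print('tcp rel tab(along,across)',(tc-P)@d,(tc-P)@x-.036)
for z in(.096,): print('tab px',[proj(c,[*(P+.036*x+a*x+b*d),z]).round(1) for a in(-.028,.028) for b in(-.007,.007)])
cv2.imwrite('pics/w1c.png',cv2.resize(im[110:300,100:320],None,fx=3.2,fy=3.1,interpolation=cv2.INTER_CUBIC)[:,:,::-1])
E
```

```text
[ 0.44970887 -0.15817982] [0.55305976 0.83314159] 0.1450699897273018 -0.5860323362865416
pin [ 0.49346355 -0.09874522] 0.07371638556148463 0.0035829560995860577
tcp rel tab(along,across) 0.06947300415431344 0.002089238420277195
tab px [array([186.6, 163.6]), array([203.3, 163.6]), array([191.8, 226.5]), array([207.7, 226.5])]
```

View pics/w1c.png

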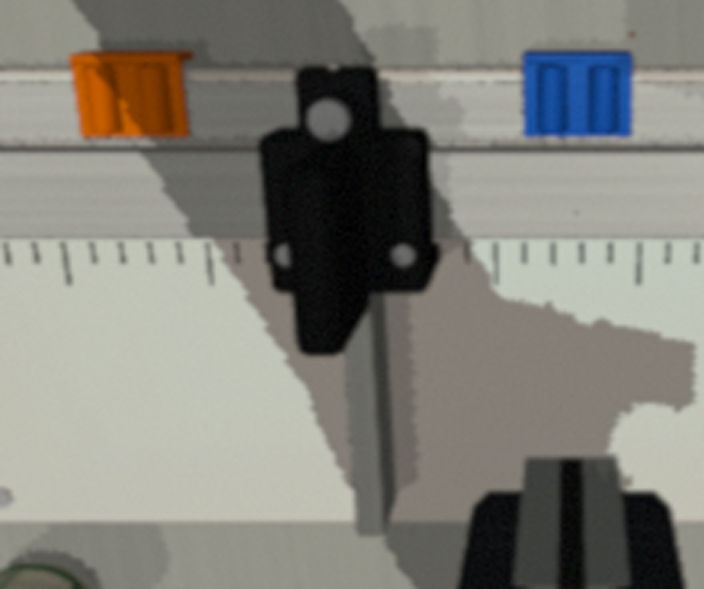

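>>> {"op": "drive_tool", "data": {
  "rows": [
    [[-0.002,0.04,0,0],[0,0.04,0,0],[0,0.03,0,0],[0,0.014,0,0],[0,0,-0.01,0],[0,0,-0.01,0],[0,0,-0.01,0],[0,0,0,0]]
  ]
}}

```text
clock: 3.0
tcp_pos: [0.5448, -0.0869, 0.0721]
orientation: [-1.57, -0.002, -0.591]
wrist_force: [0.1, -0.4, 0.9]
opening: -0.002
```

```bash
python3 - <<'E'
from h import *
st=r.read_state();im=snapshot('side');cv2.imwrite('pics/s2.png',cv2.resize(im[140:320,130:330],None,fx=3.3,fy=3.3)[:,:,::-1])
im=snapshot('wrist');cv2.imwrite('pics/w2.png',im[:,:,::-1])
print(st['tcp_pos'],st['wrist_force'])
E
```

```text
[ 0.54475418 -0.0868951   0.07214623] [ 0.1473138  -0.37066709  0.8653897 ]
```

View pics/s2.png

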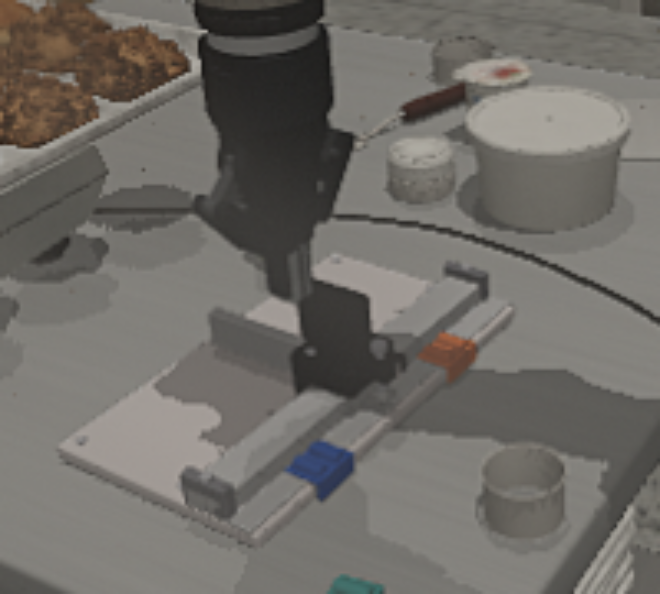

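View pics/w2.png

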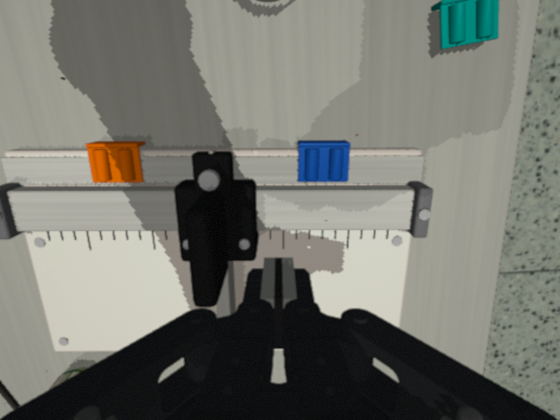

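>>> {"op": "drive_tool", "data": {
  "rows": [
    [[0,0,-0.007,0],[0,0,-0.007,0],[0,0,0,0]]
  ]
}}

```text
clock: 3.4
tcp_pos: [0.5363, -0.0973, 0.0706]
orientation: [-1.571, 0.0, -0.589]
wrist_force: [-0.3, -0.4, -0.5]
opening: 0.0
```

>>> {"op": "drive_tool", "data": {
  "rows": [
    [[0,0,-0.004,0],[0,0,-0.004,0],[0,0,-0.004,0],[0,0,-0.004,0]]
  ]
}}

```text
clock: 3.8
tcp_pos: [0.5281, -0.1096, 0.0704]
orientation: [-1.571, 0.0, -0.587]
wrist_force: [-0.2, -0.0, 0.3]
opening: 0.004
```

```bash
cat > look.py <<'E'
from h import *
import sys
st=r.read_state();im=snapshot('wrist');cv2.imwrite(f'pics/{sys.argv[1]}.png',im[:,:,::-1])
cv2.imwrite(f'pics/{sys.argv[1]}c.png',cv2.resize(im[120:330,60:340],None,fx=2.8,fy=2.8,interpolation=cv2.INTER_CUBIC)[:,:,::-1])
c=cam('wrist',st);d=np.array([.553,.833]);x=np.array([.833,-.553])
O=np.array([.4500,-.159])
b=[b for b in blobs(mask(im,(5,150,40),(16,255,255)),60)]
for q in b: print('or',q,onz(c,q[0],.02).round(4))
O2=onz(c,b[0][0],.02)[:2] if b else O
# pin: grey bright blob in dark surround
g=cv2.cvtColor(im,cv2.COLOR_RGB2GRAY);dark=cv2.morphologyEx((g<45).astype('uint8')*255,cv2.MORPH_CLOSE,cv2.getStructuringElement(cv2.MORPH_ELLIPSE,(27,27)))
m=cv2.bitwise_and(dark,((g>60)*255).astype('uint8'))
for q in blobs(m,60):
    P=onz(c,q[0],.065)[:2]
    if abs((P-O)@x)<.02: print('pin',q,'along clip',round((P-O2)@d,4),'across',round((P-O2)@x,4))
print('tcp along',(st['tcp_pos'][:2]-O)@d,'across',(st['tcp_pos'][:2]-O)@x-.036,'z',st['tcp_pos'][2],'F along',st['wrist_force'][:2]@d,'t',st['clock'])
E
python3 look.py w3
```

```text
or ([156.6, 162.8], [129, 143, 56, 41, 2084]) [ 0.4491 -0.1579  0.02  ]
pin ([361.9, 146.0], [343, 145, 40, 3, 114]) along clip 0.1297 across -0.0169
pin ([365.9, 161.5], [361, 149, 12, 29, 237]) along clip 0.1325 across -0.0084
pin ([355.0, 162.4], [352, 152, 7, 24, 101]) along clip 0.1265 across -0.0079
pin ([259.9, 182.3], [250, 172, 21, 22, 367]) along clip 0.0736 across 0.0033
tcp along 0.08434574903816357 across 0.001676582473910497 z 0.07044856368064495 F along -0.14566881248995717 t 3.8
```

View pics/w3c.png

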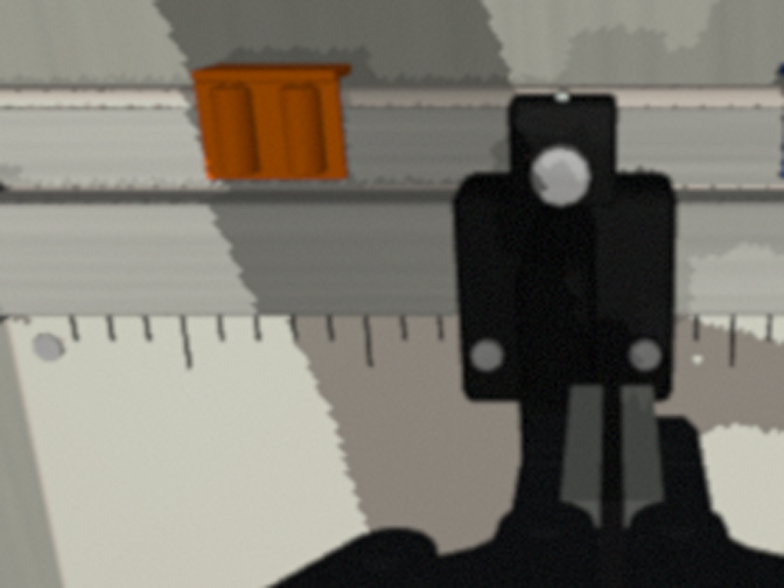

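```bash
python3 - <<'E'
from h import *
im=snapshot('side');a=im[170:290,180:300]
st=r.read_state();w=cv2.imread('pics/w3.png')[:,:,::-1]
g=lambda a:(255*(a/255.)**.5).astype('uint8')
cv2.imwrite('pics/s4.png',cv2.resize(g(a),None,fx=5,fy=5,interpolation=cv2.INTER_CUBIC)[:,:,::-1])
c=cam('wrist',st);d=np.array([.553,.833]);x=np.array([.833,-.553]);O=np.array([.4495,-.1583])
T=O+.0736*d+.0375*x
ww=cv2.resize(g(w[150:350,180:380]),None,fx=3,fy=3,interpolation=cv2.INTER_CUBIC).copy()
for z in(.052,.096):
  for a in(-.028,.028):
    for b in(-.007,.007):
      p=proj(c,[*(T+a*x+b*d),z]);cv2.circle(ww,(int((p[0]-180)*3),int((p[1]-150)*3)),3,(255,0,0) if z<.06 else (255,255,0),-1)
cv2.imwrite('pics/w4.png',ww[:,:,::-1])
E
```

```text
(no output)
```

View pics/s4.png

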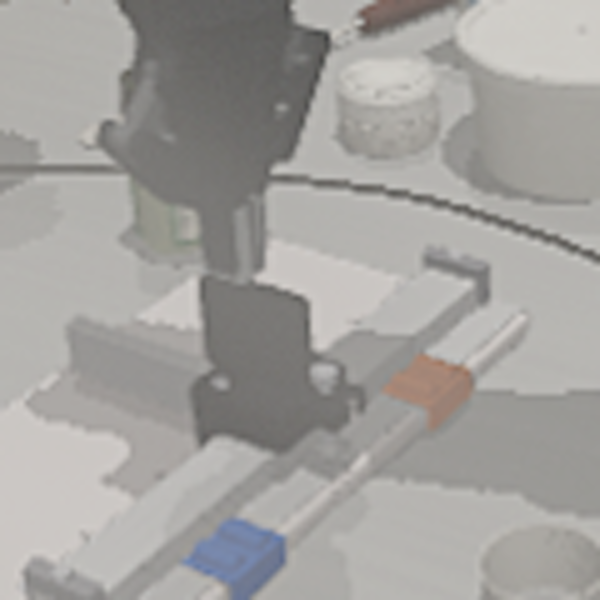

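View pics/w4.png

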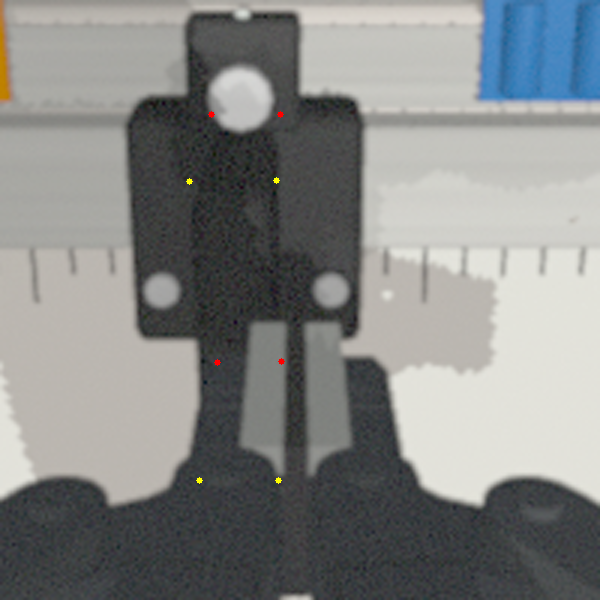

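```bash
python3 - <<'E'
from h import *
st=r.read_state();s=cam('side');print(-s[2].T@s[3],st['tcp_pos'],st['orientation'])
f=lambda p:((proj(s,p)-[180,170])*5).round()
t=st['tcp_pos']
for dz in(0,.013,.02,.03,.04):print(dz,f(t+[0,0,dz]))
d=np.array([.553,.833]);x=np.array([.833,-.553]);O=np.array([.4495,-.1583]);T=O+.0736*d+.0375*x
print([f([*(T+a*x+b*d),.096]) for a in(-.028,.028) for b in(-.007,.007)])
E
```

```text
[0.4316971  0.61560732 0.53003528] [ 0.52780297 -0.11003585  0.07048765] [-1.57100738e+00  1.09135755e-04 -5.88167243e-01]
0 [249. 346.]
0.013 [247. 321.]
0.02 [245. 307.]
0.03 [243. 288.]
0.04 [241. 267.]
[array([322., 296.]), array([302., 311.]), array([220., 264.]), array([200., 278.])]
```

```bash
python3 - <<'E'
from h import *
m=camera_model('wrist');T=np.linalg.inv(m['T_tool_cam']);K=m['K']
for y in(0,-.013,-.0187,-.025,-.035,-.045):
  for xx in(-.011,0,.011):
    q=T@[xx,y,0,1];print(y,xx,(q[:2]/q[2]*K[0,0]+K[:2,2]).round(),'->w4',((q[:2]/q[2]*K[0,0]+K[:2,2]-[180,150])*3).round())
E
```

```text
0 -0.011 [278. 227.] ->w4 [295. 230.]
0 0 [278. 244.] ->w4 [295. 283.]
0 0.011 [278. 261.] ->w4 [295. 334.]
-0.013 -0.011 [278. 235.] ->w4 [295. 256.]
-0.013 0 [278. 254.] ->w4 [295. 312.]
-0.013 0.011 [278. 272.] ->w4 [295. 366.]
-0.0187 -0.011 [278. 239.] ->w4 [295. 268.]
-0.0187 0 [278. 259.] ->w4 [295. 326.]
-0.0187 0.011 [278. 277.] ->w4 [295. 381.]
-0.025 -0.011 [278. 244.] ->w4 [295. 283.]
-0.025 0 [278. 264.] ->w4 [295. 342.]
-0.025 0.011 [278. 283.] ->w4 [295. 399.]
-0.035 -0.011 [278. 253.] ->w4 [295. 308.]
-0.035 0 [278. 274.] ->w4 [295. 371.]
-0.035 0.011 [278. 294.] ->w4 [295. 431.]
-0.045 -0.011 [278. 262.] ->w4 [295. 337.]
-0.045 0 [278. 284.] ->w4 [295. 403.]
-0.045 0.011 [278. 305.] ->w4 [295. 466.]
```

The fingers' black tips are thin and can't be told apart from the black tab. The measured gap of about 3 mm therefore means contact is close. I'll raise the tool 10 mm, which puts the grasp point above the tab's top, and then push.

>>> {"op": "drive_tool", "data": {
  "rows": [
    [[0,-0.01,0,0],[0,0,0,0]]
  ]
}}

```text
clock: 4.1
tcp_pos: [0.5296, -0.1094, 0.0819]
orientation: [-1.569, -0.002, -0.587]
wrist_force: [-0.4, -0.7, 1.5]
opening: -0.002
```

>>> {"op": "drive_tool", "data": {
  "rows": [
    [[0,0,-0.003,0],[0,0,-0.003,0],[0,0,-0.003,0],[0,0,-0.003,0],[0,0,0,0]]
  ]
}}

```text
clock: 4.6
tcp_pos: [0.5211, -0.1199, 0.0804]
orientation: [-1.571, 0.0, -0.588]
wrist_force: [0.0, -0.7, -0.9]
opening: -0.001
```

```bash
python3 look.py w5 | grep -v 'pin.*0\.1'
```

```text
or ([178.1, 160.8], [152, 142, 53, 39, 1905]) [ 0.449  -0.1584  0.02  ]
pin ([281.2, 178.6], [271, 169, 21, 21, 340]) along clip 0.0737 across 0.0032
tcp along 0.07187579727350363 across 0.001624649928160589 z 0.08038720568444115 F along -0.5578293036911941 t 4.6
```

View pics/w5c.png

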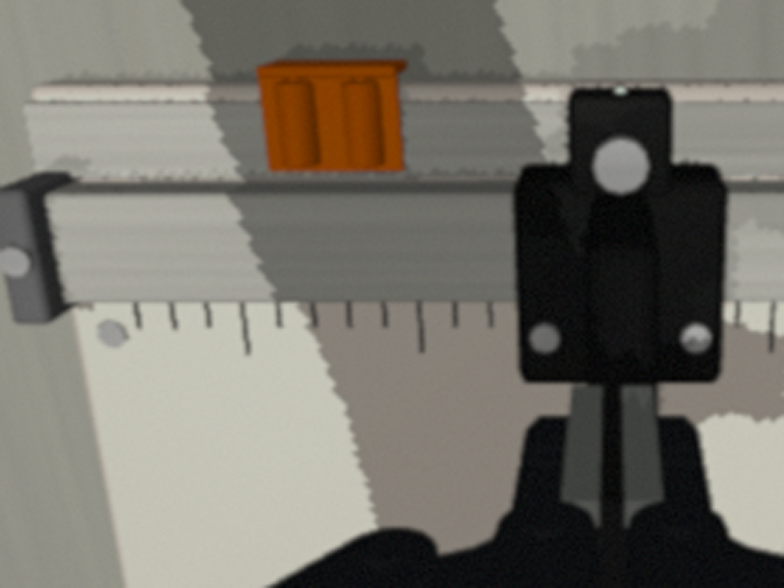

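```bash
python3 - <<'E'
from h import *
st=r.read_state();s=cam('side');im=snapshot('side')
g=lambda a:(255*(a/255.)**.5).astype('uint8')
a=cv2.resize(g(im[170:290,180:300]),None,fx=5,fy=5,interpolation=cv2.INTER_CUBIC)
for dz in(0,.02,.04): 
  p=(proj(s,st['tcp_pos']+[0,0,dz])-[180,170])*5+2;cv2.circle(a,(int(p[0]),int(p[1])),3,(255,255,0),-1)
cv2.imwrite('pics/s6.png',a[:,:,::-1])
w=cv2.imread('pics/w1.png')[:,:,::-1]
cv2.imwrite('pics/w1f.png',cv2.resize(g(w[215:335,200:360]),None,fx=4.5,fy=4.5,interpolation=cv2.INTER_CUBIC)[:,:,::-1])
E
```

```text
(no output)
```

View pics/s6.png

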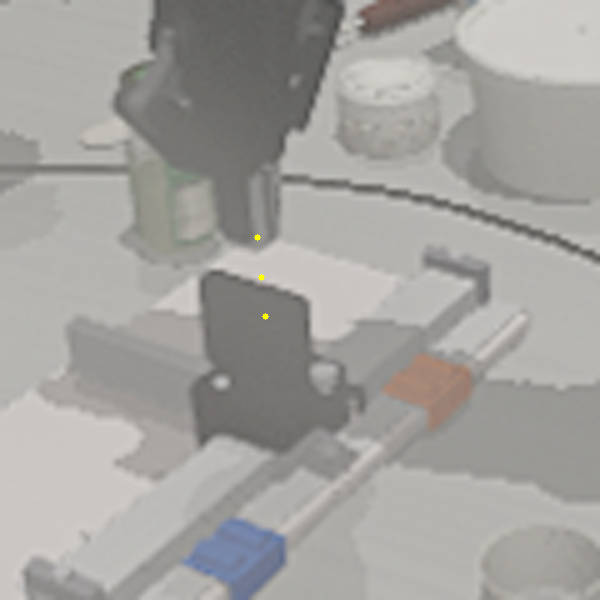

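View pics/w1f.png

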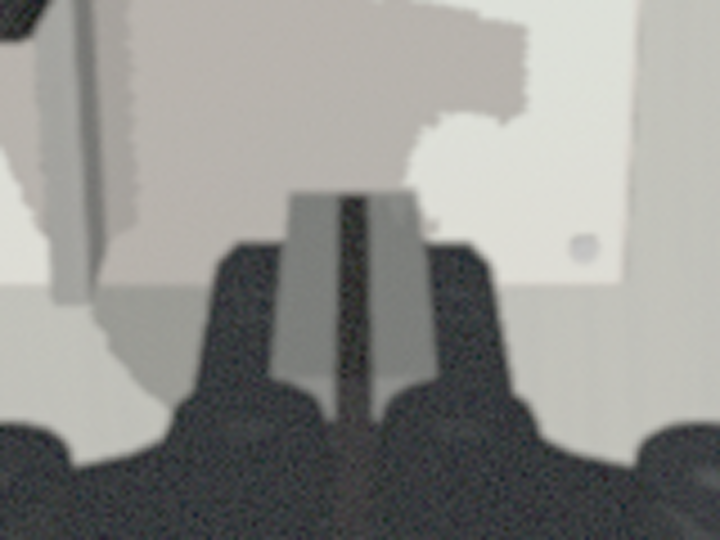

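Both views show the visible fingertips ending about 37 mm short of the nominal TCP. In the side view they hang above the tab, which is why there was no contact. I'll back off to the tab's +y side and come down using the real tip height, keeping the grasp point above the carriage.

>>> {"op": "drive_tool", "data": {
  "rows": [
    [[0,0,0.014,0],[0,0,0.014,0],[0,0,0,0],[0,0.012,0,0],[0,0.012,0,0],[0,0.011,0,0],[0,0,0,0]]
  ]
}}

```text
clock: 5.4
tcp_pos: [0.5348, -0.0961, 0.0431]
orientation: [-1.573, 0.004, -0.588]
wrist_force: [-0.3, -0.0, 0.3]
opening: 0.002
```

```bash
python3 look.py w7 | grep -v 'pin.*0\.1'; python3 - <<'E'
from h import *
im=snapshot('side');g=lambda a:(255*(a/255.)**.5).astype('uint8')
cv2.imwrite('pics/s7.png',cv2.resize(g(im[170:290,180:300]),None,fx=5,fy=5,interpolation=cv2.INTER_CUBIC)[:,:,::-1])
E
```

```text
or ([118.4, 173.2], [86, 151, 66, 46, 2632]) [ 0.4493 -0.1573  0.02  ]
pin ([226.5, 197.8], [215, 186, 24, 25, 466]) along clip 0.0731 across 0.0032
tcp along 0.09930914637698374 across -0.0001129860937720481 z 0.04313305828673917 F along -0.1869979533139945 t 5.4
```

View pics/s7.png

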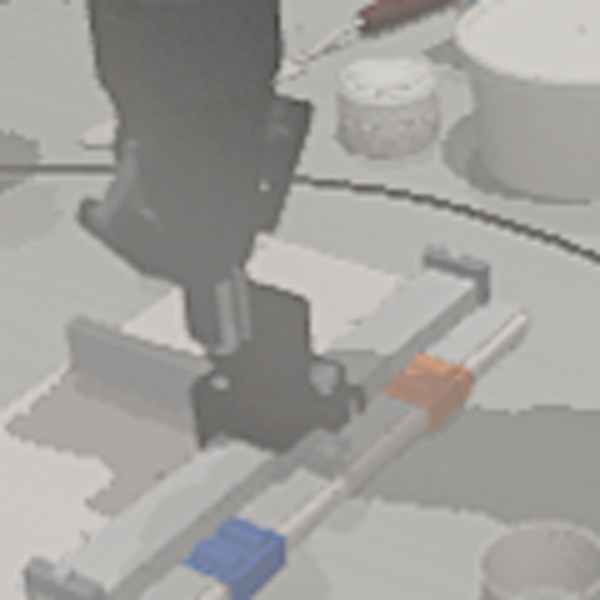

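View pics/w7c.png

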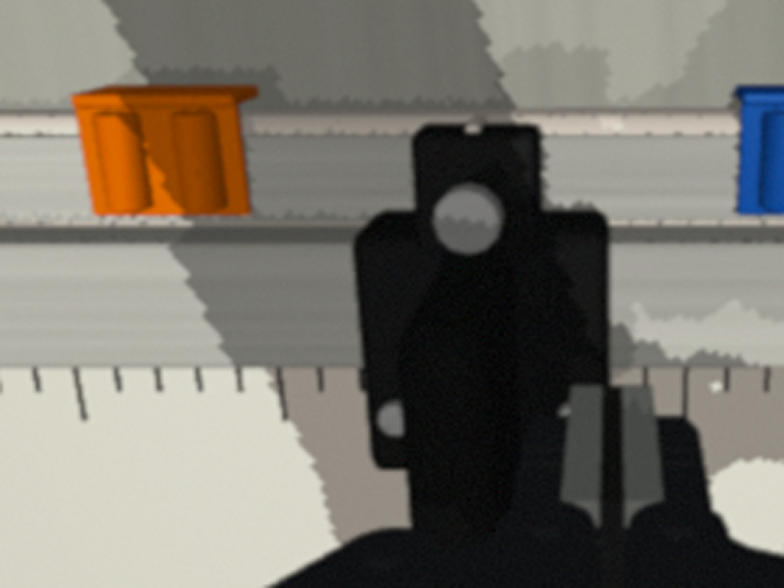

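>>> {"op": "drive_tool", "data": {
  "rows": [
    [[0,0,-0.003,0],[0,0,-0.003,0],[0,0,-0.002,0],[0,0,0,0]]
  ]
}}

```text
clock: 5.9
tcp_pos: [0.5329, -0.103, 0.0459]
orientation: [-1.57, -0.001, -0.588]
wrist_force: [0.1, 0.4, 0.5]
opening: 0.002
```

>>> {"op": "drive_tool", "data": {
  "rows": [
    [[0,0,-0.002,0],[0,0,-0.002,0],[0,0,-0.002,0],[0,0,-0.002,0],[0,0,0,0]]
  ]
}}

```text
clock: 6.4
tcp_pos: [0.528, -0.1098, 0.0455]
orientation: [-1.571, -0.0, -0.588]
wrist_force: [0.2, -0.5, 0.1]
opening: -0.003
```

```bash
python3 look.py w8 | grep -v 'pin.*0\.1'
```

```text
or ([143.2, 169.3], [112, 147, 63, 46, 2597]) [ 0.4491 -0.1576  0.02  ]
pin ([236.7, 193.2], [225, 181, 24, 25, 452]) along clip 0.0631 across 0.0033
tcp along 0.08416522115591615 across 0.0017646018132738486 z 0.0455100107364084 F along -0.2753787987438341 t 6.4
```

The stop is moving with the finger, at a contact offset of about 21 mm. It has 63 mm left.

>>> {"op": "drive_tool", "data": {
  "rows": [
    [[-0.001,0,-0.005,0],[0,0,-0.005,0],[0,0,-0.005,0],[0,0,-0.005,0],[0,0,-0.005,0],[0,0,-0.005,0],[0,0,-0.005,0],[0,0,-0.004,0],[0,0,-0.002,0],[0,0,0,0]]
  ]
}}

```text
clock: 7.45
tcp_pos: [0.5041, -0.1433, 0.0454]
orientation: [-1.571, 0.001, -0.588]
wrist_force: [-0.0, 0.7, -0.0]
opening: 0.003
```

```bash
python3 look.py w9 | grep -v 'pin.*0\.1'
```

```text
or ([202.6, 169.1], [178, 149, 60, 47, 1980]) [ 0.4453 -0.1604  0.02  ]
pin ([236.6, 195.9], [225, 184, 24, 25, 450]) along clip 0.0262 across 0.0048
tcp along 0.0429758392555162 across 0.00035634333794015705 z 0.04542036752506344 F along 0.5419054227660598 t 7.45
```

View pics/w9c.png

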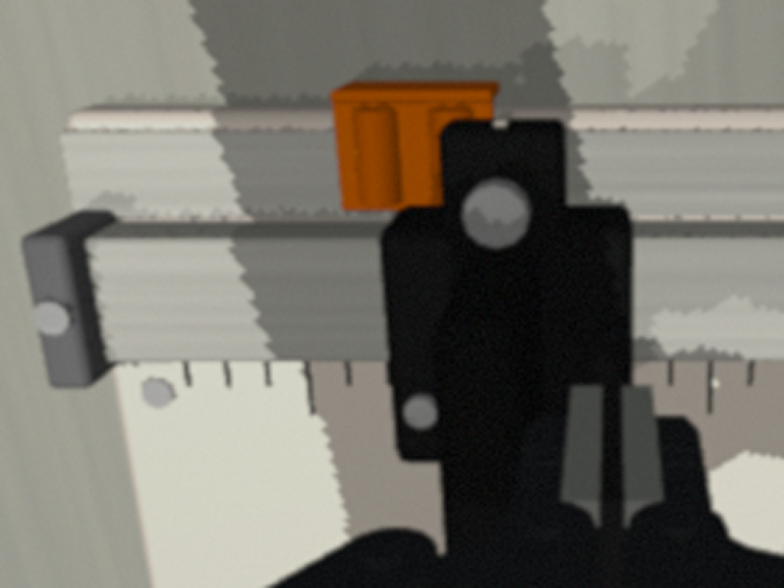

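```bash
sed -i 's/^O2=.*/O2=np.array([.4491,-.1578])/' look.py
```

>>> {"op": "drive_tool", "data": {
  "rows": [
    [[0,0,-0.0015,0],[0,0,-0.0015,0],[0,0,-0.0015,0],[0,0,0,0]]
  ]
}}

```text
clock: 7.9
tcp_pos: [0.5018, -0.1466, 0.0454]
orientation: [-1.571, 0.001, -0.587]
wrist_force: [-0.9, 1.2, 0.4]
opening: 0.002
```

>>> {"op": "drive_tool", "data": {
  "rows": [
    [[0,0,-0.001,0],[0,0,-0.001,0],[0,0,0,0]]
  ]
}}

```text
clock: 8.2
tcp_pos: [0.5009, -0.1484, 0.0454]
orientation: [-1.571, 0.0, -0.587]
wrist_force: [-0.4, 0.6, -0.2]
opening: 0.0
```

>>> {"op": "drive_tool", "data": {
  "rows": [
    [[0,0,-0.001,0],[0,0,-0.001,0],[0,0,0,0]]
  ]
}}

```text
clock: 8.5
tcp_pos: [0.5, -0.1499, 0.0455]
orientation: [-1.57, 0.0, -0.587]
wrist_force: [1.2, 2.2, -0.4]
opening: -0.002
```

```bash
python3 look.py w10 | grep -v 'pin.*0\.1'
```

```text
or ([212.0, 166.8], [191, 149, 59, 46, 1565]) [ 0.4434 -0.1613  0.02  ]
pin ([237.0, 195.5], [225, 184, 24, 24, 447]) along clip 0.0144 across 0.0032
tcp along 0.03528094665201326 across 0.0006294304471477705 z 0.0454841672989981 F along 2.453744429415468 t 8.5
```

>>> {"op": "drive_tool", "data": {
  "rows": [
    [[0,0,-0.001,0],[0,0,-0.001,0],[0,0,0,0]]
  ]
}}

```text
clock: 8.85
tcp_pos: [0.4998, -0.1502, 0.0455]
orientation: [-1.569, -0.0, -0.586]
wrist_force: [2.0, 4.6, -2.2]
opening: 0.002
```

>>> {"op": "drive_tool", "data": {
  "rows": [
    [[0,0,-0.001,0],[0,0,-0.001,0],[0,0,0,0]]
  ]
}}

```text
clock: 9.15
tcp_pos: [0.4987, -0.1519, 0.0455]
orientation: [-1.569, -0.0, -0.586]
wrist_force: [2.1, 5.6, -1.5]
opening: 0.002
```

```bash
python3 look.py w11 | grep -v 'pin.*0\.1'
```

```text
or ([215.6, 165.8], [194, 149, 59, 46, 1441]) [ 0.4429 -0.1611  0.02  ]
pin ([236.8, 196.3], [225, 184, 24, 25, 460]) along clip 0.0118 across 0.0037
tcp along 0.032895395918593036 across 0.0006365038905052772 z 0.04552439042212676 F along 5.849663166137324 t 9.15
```

>>> {"op": "drive_tool", "data": {
  "rows": [
    [[0,0,-0.001,0],[0,0,-0.0005,0],[0,0,0,0]]
  ]
}}

```text
clock: 9.5
tcp_pos: [0.4966, -0.1551, 0.0455]
orientation: [-1.571, 0.0, -0.587]
wrist_force: [0.6, 2.3, -0.7]
opening: 0.002
```

>>> {"op": "drive_tool", "data": {
  "rows": [
    [[0,0,-0.001,0],[0,0,0,0]]
  ]
}}

```text
clock: 9.7
tcp_pos: [0.4958, -0.1564, 0.0455]
orientation: [-1.572, -0.0, -0.588]
wrist_force: [-0.2, 1.3, 0.2]
opening: -0.003
```

```bash
python3 look.py w12 | grep -v 'pin.*0\.1'
```

```text
or ([224.5, 163.0], [203, 149, 58, 45, 1171]) [ 0.4416 -0.16    0.02  ]
pin ([236.1, 197.1], [224, 185, 25, 25, 471]) along clip 0.0062 across 0.0041
tcp along 0.027539441177769894 across 0.0007310104191184733 z 0.04548959989906495 F along 1.0198862017719998 t 9.7
```

>>> {"op": "drive_tool", "data": {
  "rows": [
    [[0,0,-0.001,0],[0,0,0,0],[0,0,0,0]]
  ]
}}

```text
clock: 10.05
tcp_pos: [0.4958, -0.1569, 0.0456]
orientation: [-1.571, -0.001, -0.587]
wrist_force: [-0.3, 0.0, -0.6]
opening: -0.0
```

```bash
python3 look.py w13 | grep -v 'pin.*0\.1'
```

```text
or ([225.6, 161.8], [204, 148, 58, 45, 1156]) [ 0.4413 -0.1595  0.02  ]
pin ([235.8, 196.5], [224, 185, 25, 24, 465]) along clip 0.0056 across 0.0041
tcp along 0.027116565953680612 across 0.000985855046077025 z 0.04558397261923692 F along -0.16800978673866784 t 10.05
```

View pics/w13c.png

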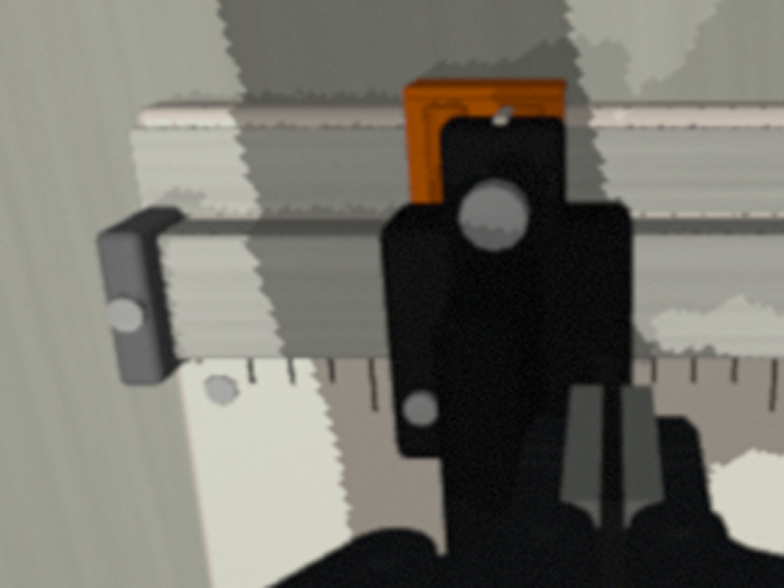

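>>> {"op": "drive_tool", "data": {
  "rows": [
    [[0,0,-0.001,0],[0,0,0,0],[0,0,0,0]]
  ]
}}

```text
clock: 10.4
tcp_pos: [0.4952, -0.1572, 0.0455]
orientation: [-1.571, 0.0, -0.587]
wrist_force: [0.5, -0.7, 0.2]
opening: -0.002
```

>>> {"op": "drive_tool", "data": {
  "rows": [
    [[0,0,-0.001,0],[0,0,0,0],[0,0,0,0]]
  ]
}}

```text
clock: 10.7
tcp_pos: [0.4946, -0.158, 0.0454]
orientation: [-1.571, 0.0, -0.587]
wrist_force: [-0.4, 0.2, -0.7]
opening: -0.001
```

```bash
python3 look.py w14 | grep -v 'pin.*0\.1'
```

```text
or ([243.2, 163.8], [206, 149, 58, 45, 1238]) [ 0.4471 -0.1523  0.02  ]
pin ([222.6, 195.4], [211, 184, 24, 24, 455]) along clip -0.0024 across 0.0031
tcp along 0.025558932768356125 across 0.0006037354610303192 z 0.04544930041917224 F along -0.07185972288239735 t 10.7
```

View pics/w14c.png

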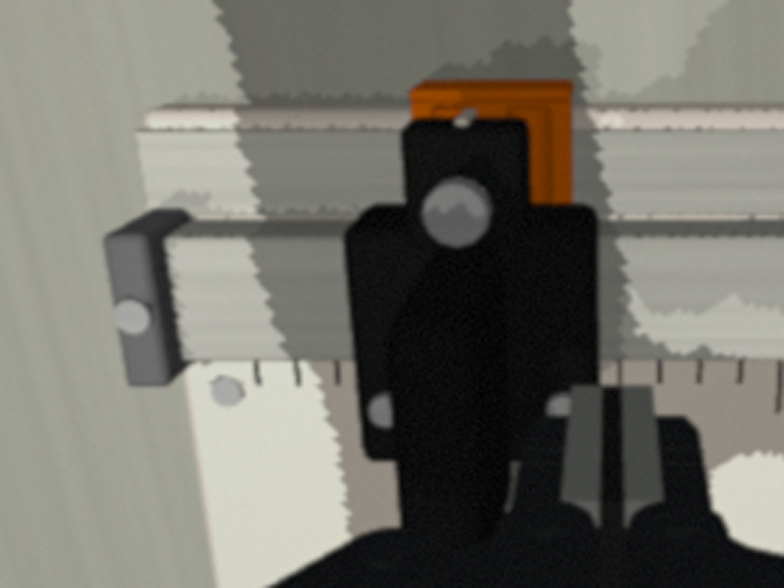

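It clicked: the stop ran about 8 mm ahead of the fingers and the force dropped to 0. I'll back off, rise and check from straight above the clip.

>>> {"op": "drive_tool", "data": {
  "rows": [
    [[0,0,0.006,0],[0,0,0.01,0],[0,0,0.01,0],[0,-0.03,0,0],[0,-0.03,0,0],[0,-0.03,0,0],[0,-0.02,-0.015,0],[0,0,-0.02,0],[0,0,-0.017,0],[0,0,0,0]]
  ]
}}

```text
clock: 11.75
tcp_pos: [0.4788, -0.1813, 0.1553]
orientation: [-1.572, 0.001, -0.591]
wrist_force: [0.1, -1.3, -0.2]
opening: -0.004
```

```bash
python3 look.py w15 | grep -v 'pin.*0\.1';python3 - <<'E'
import cv2
w=cv2.imread('pics/w15.png');cv2.imwrite('pics/w15z.png',cv2.resize(w[90:240,190:370],None,fx=4,fy=4,interpolation=cv2.INTER_CUBIC))
E
```

```text
or ([280.2, 144.6], [261, 135, 38, 28, 491]) [ 0.4453 -0.1568  0.02  ]
pin ([278.5, 160.2], [271, 153, 16, 16, 194]) along clip -0.0029 across 0.0034
tcp along -0.0026757092091562146 across 0.00028379878063380243 z 0.15529341532080917 F along -0.9831385677179477 t 11.75
```

View pics/w15z.png

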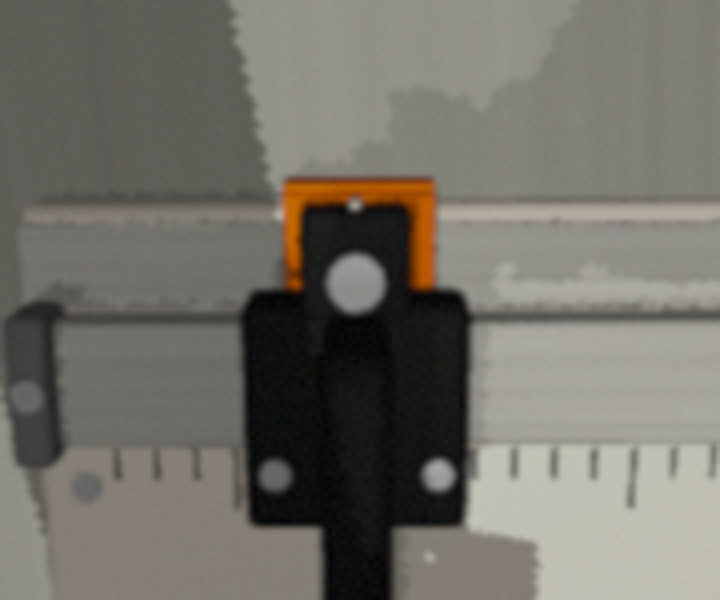

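```bash
python3 - <<'E'
from h import *
d=np.array([.553,.833]);im=None
for n in range(2):
    st=r.read_state();im=snapshot('wrist');c=cam('wrist',st)
    m=mask(im,(5,120,40),(18,255,255));ys,xs=np.nonzero(m)
    for row in (136,138,150,155,158):
        q=xs[ys==row]
        if len(q): 
            a=onz(c,(q.min()-.5,row),.017)[:2]@d;b=onz(c,(q.max()+.5,row),.017)[:2]@d
            g=cv2.cvtColor(im,cv2.COLOR_RGB2GRAY);
            P=onz(c,(278.5,160.2),.065)[:2]@d
            print(row,q.min(),q.max(),'len',round(b-a,4),'pin-mid mm',round(1000*(P-(a+b)/2),2))
t=snapshot('top');cv2.imwrite('pics/t16.png',cv2.resize(t[95:225,150:310],None,fx=4.5,fy=4.5,interpolation=cv2.INTER_CUBIC)[:,:,::-1])
s=snapshot('side');cv2.imwrite('pics/s16.png',cv2.resize(s[160:320,160:330],None,fx=3.7,fy=3.7,interpolation=cv2.INTER_CUBIC)[:,:,::-1])
E
```

```text
136 259 296 len 0.0353 pin-mid mm 0.87
138 259 296 len 0.0354 pin-mid mm 0.87
150 259 296 len 0.0358 pin-mid mm 0.91
155 259 296 len 0.036 pin-mid mm 0.92
158 259 296 len 0.0361 pin-mid mm 0.93
136 257 295 len 0.0363 pin-mid mm 2.27
138 257 295 len 0.0363 pin-mid mm 2.28
150 258 295 len 0.0358 pin-mid mm 1.83
155 258 295 len 0.0359 pin-mid mm 1.85
158 258 294 len 0.0351 pin-mid mm 2.33
```

View pics/s16.png

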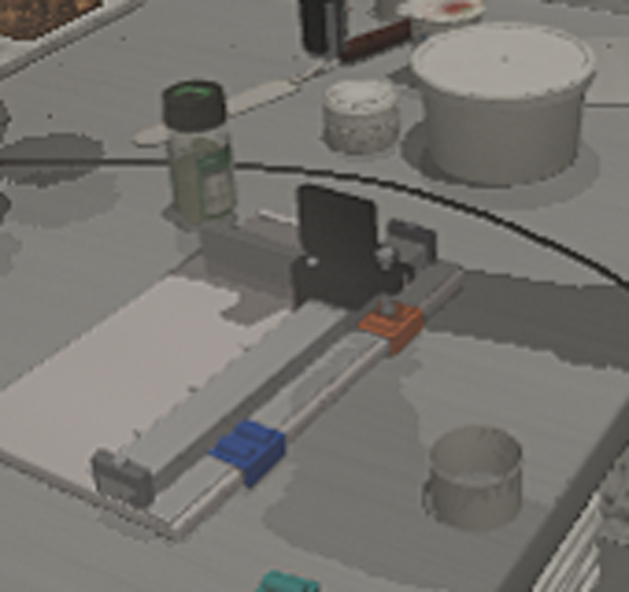

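>>> {"op": "drive_tool", "data": {
  "rows": [
    [[0,-0.02,0,0],[0,0,0,0],[0,0,0,0],[0,0,0,0]]
  ]
}}

```text
clock: 12.4
tcp_pos: [0.48, -0.179, 0.1747]
orientation: [-1.571, 0.001, -0.586]
wrist_force: [-0.2, 0.3, -0.2]
opening: 0.0
```

```bash
python3 - <<'E'
from h import *
d=np.array([.553,.833])
for n in range(4):
    st=r.read_state();im=snapshot('wrist');c=cam('wrist',st)
    m=mask(im,(5,120,40),(18,255,255));ys,xs=np.nonzero(m)
    g=cv2.cvtColor(im,cv2.COLOR_RGB2GRAY)
    row=int(ys.min())+3
    L=[(xs[ys==k].min()-.5,xs[ys==k].max()+.5) for k in range(ys.min()+2,ys.max()-3) if (ys==k).sum()>3]
    a,b=np.median(L,0)
    sub=g.copy();sub[m>0]=0
    dark=cv2.morphologyEx((g<45).astype('uint8')*255,cv2.MORPH_CLOSE,np.ones((21,21),'uint8'))
    mm=cv2.bitwise_and(dark,((g>70)&(m==0)).astype('uint8')*255)
    q=[z for z in blobs(mm,60) if a<z[0][0]<b and z[0][1]<190]
    if not q: print('nopin',a,b);continue
    q=q[0][0]
    A=onz(c,(a,row+5),.017)[:2]@d;B=onz(c,(b,row+5),.017)[:2]@d;P=onz(c,q,.065)[:2]@d
    print(a,b,q,'len',round(B-A,4),'off mm',round(1000*(P-(A+B)/2),2))
t=snapshot('top');print(blobs(mask(t[150:240,200:270],(5,150,90),(16,255,255)),5))
st=r.read_state();print(st['tcp_pos'],st['wrist_force'],st['clock'])
E
```

```text
258.5 294.5 [275.5, 157.0] len 0.0357 off mm -0.62
259.5 294.5 [275.5, 157.0] len 0.0347 off mm -1.11
259.5 294.5 [275.6, 157.0] len 0.0347 off mm -1.02
259.5 294.5 [275.7, 156.8] len 0.0347 off mm -0.94
[([42.6, 52.6], [38, 49, 9, 8, 28])]
[ 0.48008919 -0.17939554  0.17507014] [ 0.33496194 -0.31970209  0.107451  ] 12.65
```

View pics/t16.png

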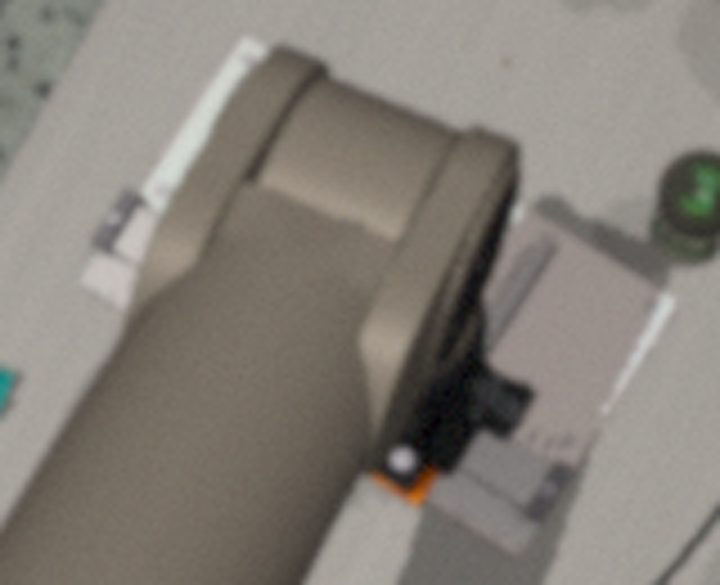

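```bash
python3 -c "
from plant import job
print(job.job_done())"
```

```text
the job is handed in; nothing more can be done
None
```

I pushed the black stop along the rail with the shut fingertips until it clicked into the orange clip's notch, then lifted the hand clear and handed the job in at about 12.7 s.

**Click:** The push climbed to about 6 N at the first rib and then fell to 0. The stop ran about 8 mm ahead of the fingers.

**Last checks:**
- Seen from almost directly above, the index is 0.6 to 1.1 mm from the clip's middle, inside the 3 mm limit.
- The stop stayed there with the hand away. The wrist force was near zero, and the fingertips were about 20 cm above the table.
- I saw none of the other things move, but only by eye in the views; I did not measure them.

**What disagreed:**
- The visible fingertips ended about 37 mm short of the stated TCP. My first approach therefore passed over the tab without touching it. I saw this in the side and wrist views and came down again using the real tip height.
- Measured against the clip position taken earlier, the stop reads about 2.5 to 3 mm past the middle. The force pattern fits a 2 to 3 mm error in that position, so I relied on the final check, with the clip's edges and the stop's pin in the same picture.
- In one pass of those checks I reused an old pin position and got +0.9 to +2.3 mm. I discarded that and measured again.

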